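# Clamp the workpiece to set torque

## Task

Gently push the aluminium block along its guide until it is fully home against the end stop, then turn the torque wrench on the clamp nut clockwise (seen from above) until it clicks, and stop there: do not force the wrench on past its click. Let the handle straighten again, let go with the nut left tight, and leave the other things on the bench alone.

Things in the scene. Friction and masses are not known exactly. Their poses are not given: they have to be found in the camera images.
- fixture: Fixed steel fixture. Origin on the bench; x points along the guide to the end stop, y left of that, z up. Base plate x -125 to 115 mm, y -65 to 65 mm, top at z 15 mm. Two guide rails at x -45 to 30 mm, 10 mm wide, tops at z 33 mm, inner faces at y +-21.5 mm. The clamp nut's upright axis is at x 60, y 0; it clamps a strap 34 mm wide, x 10 to 102 mm, z 46.5 to 58.5 mm.
- stop (a point): Mid-width point of the end stop's upright face, at half the block's height (x 30, z 30 mm in the fixture's frame; same axes). The stop is 70 mm wide, 12 mm thick, top at z 46 mm.
- block_center (a point): Centre of the loose aluminium block: 90 mm long (its x, along the guide), 40 wide, 30 high, 0.2 to 0.4 kg, centre at z 30 mm, on the base plate between the rails, its far end 25 to 45 mm short of the stop. Home when its centre is 45 mm from the stop's face. Its near end stands free before the rails; shut fingers can push it there. 2 to 6 N slide it; over 40 N is ramming.
- block: The same block; origin at the centre of its underside, same axes.
- handle: Torque wrench handle: a level round bar, axis 93 mm above the bench. Origin at the breakaway joint, 40 mm out from the nut's axis; x points out to the free end, z up. Steel bar of 18 mm diameter for 80 mm, then a black rubber grip of 24 mm diameter from 80 to 195 mm, steel end cap to 203 mm.
- grip (a point): Place to take the handle, on its axis 140 mm from the breakaway joint, 180 mm from the nut's axis; x points out. Push it sideways round the nut's axis. Force felt: about 1 N over the drive's free play, 4 to 5 N while the nut turns, then, nut seated, a rise within 20 mm to 11 to 15 N; there the joint gives, the force drops by a third or more over some 18 mm, then climbs again.
- pivot (a point): Centre of the wrench's round head (38 mm diameter, z 82 to 107 mm), on the nut's upright axis at the handle's height. x points out along the head, in line with the handle until the joint gives; y is 90 degrees anticlockwise of x from above. The given joint kinks the handle clockwise: the grip goes from y 0 to y -18 mm. Let back, the handle straightens by itself with 3 N or more.
- nut (a joint): Angle of the clamp nut, rad, growing as it tightens (clockwise from above). Starts at 0 to 0.2, seated at 0.4 (reads up to 0.1 more under load), stays where it is left. The wrench's drive has 0.55 rad of free play on the nut; how much of it must be taken up before the nut turns is not known (0.05 to 0.55).
- oilcan_center (a point): Bystander: grey oil can, 64 mm diameter, 115 mm tall; point on its axis 20 mm up.
- nutbin_center (a point): Bystander: grey plastic bin 110 x 90 x 45 mm; point on its axis 20 mm up.
- offcut_center (a point): Bystander: upright steel bar offcut, 44 mm diameter, 50 mm tall; its centre.
- spanner_center (a point): Bystander: flat steel spanner, 170 mm long, lying; point 20 mm above its underside near mid-length.
- stud_top (a point): Point on the nut's axis, on the strap (z 58.5 mm), on the stud under the nut. Its axes match the fixture's while unloaded; under load the stud winds up elastically by 60 N m per rad: some 0.04 rad at the click. More than 0.075 rad (25 N at the grip) means the clamp is overtightened.
Mind the look-alikes: they are no part of the job. What is meant by the block is not brown, and is the smaller of those in its own colour.

How it is judged:
By the outcome, as a careful person would: the job done as asked, in the order asked, and still so for the second after the job is handed in, with the robot touching nothing.
It also fails if it takes over 72 s, if anything falls off the work surface, if the arm or the gripper's body presses on something with over 40 N, if the wrist force passes 120 N, or if a joint passes its speed limit or range.

## Robot

A 7-joint arm with a two-finger parallel gripper is mounted at the origin on the work surface. World frame = base frame: x ahead of the robot, y to its left, z up, the work surface at z = 0. Lengths are in mm, angles in degrees, forces in N, time in s.
With the tool pointing down it reaches from about 375 to 925 mm from the base axis. Payload 3.1 kg.
Tool frame: the origin (TCP) lies at the very end of the fingers, on their centre line; the grasp point (between the pads) lies 19 mm behind it (manip.grip_depth is the z of the grasp point in the tool frame, in mm); z points along the fingers, y is the direction in which the jaws open and shut (so a half turn about z gives the same grasp; the last joint's range is limited). The gripper opens to 85 mm and grips with 20 to 120 N. Pads are 22 mm wide; open, the fingers measure 114 mm over their backs; the gripper's body (76 mm by 85 mm) begins 54 mm behind the grasp point. The pads swing forward as they close: fully open they stand 13 mm farther back than shut.
Start: joints at [-80.375, 21.939, 2.515, 91.553, -1.026, 66.532, -2.859], TCP at [170.72, 627.182, 231.269] pointing down, gripper open.
Joint ranges: [-149.38, 149.38], [-23.57, 123.04], [-84.95, 90], [0, 143.3], [-89.99, 269.99], [3.08, 112.72], [-163.45, 163.45]. Speed limits (degrees/s): [159.86, 159.86, 180, 180, 180, 180, 180].

## Interface

Orientations are given as a 3x3 rotation matrix whose columns are the frame's x, y, z axes.
In Python, from workcell import manip gives the robot as it stands.
- The arm moves only by the tool carry_out, never from a script. Its argument "targets" is a list of rows, each a list of 5 numbers: the shift along the tool's x, y, z in mm, then the turn about the tool's z in degrees, then the closure in counts, from 0 (fully open) to 255 (shut). A call has 1 to 12 rows; each row is the pose to reach, as a shift and turn from the pose measured when the call began, along the tool's axes at that moment; what a row does not reach only later rows make up. A row lasts 1/8 s, in which the tool goes at most 62.5 mm and 10.7 degrees, less where a joint would pass 70% of its speed; a pose out of reach is approached as far as the arm can. A call with a gripper value outside its range is refused whole. The fingers move at their own pace and stop on an object; "squeeze" is the grip in N (left out, the last holds). Time passes only in rows, so rows that repeat a pose let the fingers close. It gives the time, the measured TCP pose, the force and the opening at its end, in the units of the state.
- manip.get_state(): the state, without advancing time (a new reading comes with each control period).
- manip.snapshot(name): name is "side" or "top" or "wrist"; returns a dict with "img" (384x512x3 uint8, blue, green, red), "K" (3x3 intrinsics, pixels), "rvec" (rotation vector, rad) and "tvec" (3), from world to camera coordinates, as OpenCV has them; the wrist camera has in their place "T_tool_cam" (4x4, takes a point from camera to tool coordinates, whose origin is the TCP and whose axes are the flange's). Camera axes: x right, y down, z forward; pixel columns grow to the right and rows downward; lengths in mm; the calibration is good to about 2 mm. The wrist camera is an equidistant fisheye: a pixel r from the principal point sees the ray r / f radians off the axis. A picture is of the moment at which its call begins: read the wrist's pose just before it. There is no depth.
- manip.job_done(): hands the job in, once; it reports no verdict.
Trained networks look in a picture, given as the dict that the camera call returned (one of the last four; its "shot" number tells which), for a name from the list of things; names that differ only in an ending like _2 or _b are one class to them, and where a whole thing is asked for, a point or a joint stands for the part that bears it (a point fixed in the world has none). Each returns a list of dicts, best first, with "confidence" (0 to 1); they miss things now and then, are a little off and sometimes report something else, mostly with a low value. They report only what shows in the picture. A call takes as long as a camera call. They do not tell look-alikes from the thing itself.
- manip.trace(picture, label): "region" (384x512 bool, what is visible of it) and "rect" ([left, top, right, bottom] in pixels, round what is visible of it).
- manip.spot_point(picture, label): "uv" ([column, row] in pixels: a listed point, or the origin of a listed thing).
The state is a dict: "clock": time; "joint_positions": joint angles; "qd": joint speeds; "joint_efforts": joint torques, N m; "tcp_pos": TCP position; "eef_rot": TCP orientation; "force": force on the tool from outside, world axes, zero at the start; "ft_torque": the same for the moment, N m; "gripper_width": opening from 0.0 (shut) to 1.0 (fully open).
Only numpy, scipy, OpenCV 4.12 (cv2) and the standard library are available. Lean on these libraries where they do the work, as an engineer would, in place of code of your own. Each camera call takes 0.05 s, during which the arm holds its last target.

## Working session

There is one attempt and no reset: what is moved stays moved. The work goes in short steps, Python scripts to look and compute and a tool call to move; the robot and the scene stay as the last step left them, time stands still between calls to the robot, and variables do not carry over. Pictures are saved under pics/ and viewed, and the job is handed in when it is done.

Besides the shell and the picture viewer there is one more tool, called after "Request:" as name(argument=value, ...), one argument or row to a line, values as JSON. carry_out: Moves the arm, as the interface text tells. Its arguments: {"type":"object","properties":{"targets":{"type":"array","items":{"type":"array","items":{"type":"number"}}},"squeeze":{"type":"number"}},"required":["targets"]}

```bash
ls; mkdir -p pics; python3 - <<'E'
from workcell import manip
import cv2,numpy as np
s=manip.get_state()
print({k:np.round(v,3).tolist() for k,v in s.items()}, manip.grip_depth)
for n in("top","side"):
    p=manip.snapshot(n); cv2.imwrite(f"pics/{n}0.png",p["img"]); print(n,p["K"],p["rvec"],p["tvec"])
    for l in("fixture","block","handle","oilcan_center","nutbin_center","offcut_center","spanner_center"):
        print(l,[(r["rect"],round(r["confidence"],2)) for r in manip.trace(p,l)])
    for l in("stop","block_center","grip","pivot","stud_top","fixture","handle"):
        print(l,[(np.round(r["uv"],1).tolist(),round(r["confidence"],2)) for r in manip.spot_point(p,l)])
E
```

```text
pics
{'clock': 0.0, 'joint_positions': [-80.376, 21.991, 2.51, 91.648, -1.025, 66.533, -2.859], 'qd': [-0.02, 0.039, -0.007, -0.119, -0.004, -0.003, -0.088], 'joint_efforts': [-0.0, -43.346, 1.024, -24.951, 0.011, 0.011, 0.0], 'tcp_pos': [170.467, 626.269, 229.898], 'eef_rot': [[-0.965, 0.263, -0.001], [0.263, 0.965, -0.003], [-0.0, -0.003, -1.0]], 'force': [-0.064, -0.436, -0.557], 'ft_torque': [0.001, -0.03, 0.044], 'gripper_width': 0.999} -18.700000000000003
top [[470.45596299   0.         252.61935965]
 [  0.         470.45596299 197.41291036]
 [  0.           0.           1.        ]] [ 2.12821068 -2.18345871  0.16452855] [  -5.51648647  554.02166471 1262.57042582]
fixture [([182.0, 141.2, 283.8, 228.1], 0.72), ([196.0, 148.4, 289.3, 207.6], 0.35)]
block [([187.8, 243.6, 214.2, 284.2], 0.88), ([244.0, 232.1, 286.7, 254.9], 0.81), ([200.8, 183.2, 217.7, 219.0], 0.64), ([114.8, 156.3, 140.0, 175.5], 0.26), ([197.1, 150.1, 284.6, 205.2], 0.18)]
handle [([213.3, 160.4, 284.5, 206.0], 0.63), ([197.1, 150.9, 284.8, 203.6], 0.46)]
oilcan_center [([368.3, 144.0, 392.0, 167.4], 0.71), ([
[... 844 characters left out ...]
 210.4, 201.2, 231.2], 0.9), ([219.9, 186.7, 248.6, 209.6], 0.86), ([215.6, 222.8, 258.3, 262.0], 0.72)]
handle [([261.1, 167.2, 278.6, 217.8], 0.6)]
oilcan_center [([380.6, 238.7, 413.7, 285.8], 0.81)]
nutbin_center [([151.9, 152.9, 195.7, 189.6], 0.79)]
offcut_center [([211.8, 146.5, 221.2, 164.0], 0.75), ([216.3, 182.6, 251.4, 209.4], 0.65)]
spanner_center [([309.2, 288.7, 344.7, 357.6], 0.87)]
stop []
block_center [([182.8, 221.5], 0.8), ([234.4, 195.0], 0.71), ([238.5, 241.3], 0.69)]
grip [([275.3, 201.0], 0.73), ([253.0, 184.9], 0.63)]
pivot [([258.7, 161.6], 0.77)]
stud_top [([257.6, 175.1], 0.81), ([253.2, 185.0], 0.3)]
fixture [([245.5, 197.6], 0.87)]
handle [([261.1, 168.4], 0.81)]
```

```bash
python3 - <<'E'
import cv2,numpy as np
a=cv2.imread("pics/top0.png")[120:310,80:420]; cv2.imwrite("pics/top0c.png",cv2.resize(a,None,fx=2.3,fy=2.3,interpolation=cv2.INTER_CUBIC))
b=cv2.imread("pics/side0.png")[130:370,140:430]; cv2.imwrite("pics/side0c.png",cv2.resize(b,None,fx=2.4,fy=2.4,interpolation=cv2.INTER_CUBIC))
E
```

```text
(no output)
```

View pics/top0c.png

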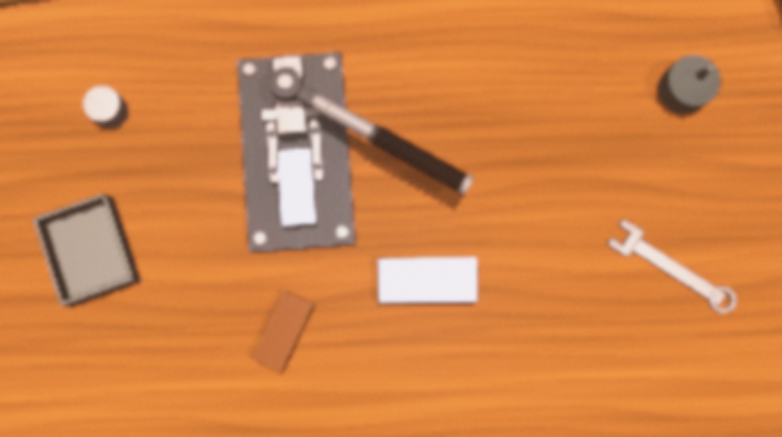

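View pics/side0c.png

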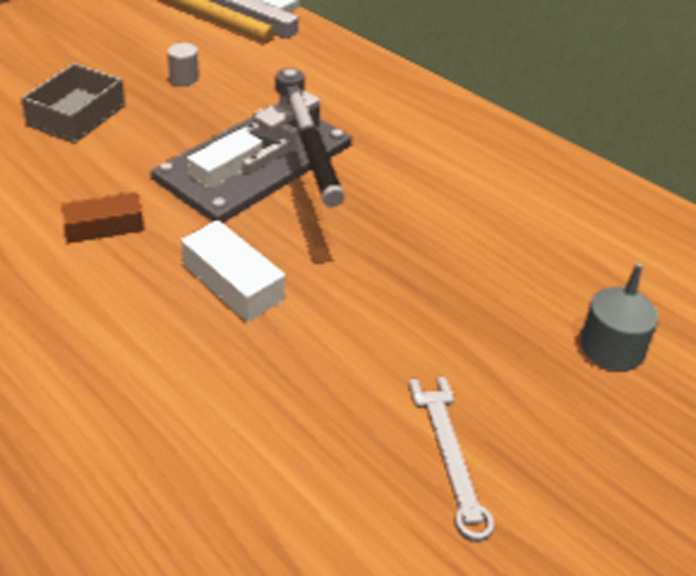

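The top picture shows three block candidates: brown at (202,264), large white at (266,241), and small white on the fixture at (209,201). The one on the fixture fits, because it isn't brown, it's the smaller of the two white ones and it sits between the rails. The crop above confirms this. Next I'll fit the poses.

```bash
cat > h.py <<'E'
import cv2,numpy as np
from scipy.optimize import least_squares
def proj(P,p): return cv2.projectPoints(np.asarray(P,float).reshape(-1,1,3),p["rvec"],p["tvec"],p["K"],None)[0].reshape(-1,2)
def ray(p,uv,z):
    R=cv2.Rodrigues(np.asarray(p["rvec"]))[0];t=np.asarray(p["tvec"]).ravel()
    d=R.T@np.linalg.solve(p["K"],[uv[0],uv[1],1]);c=-R.T@t
    return c+d*(z-c[2])/d[2]
E
python3 - <<'E'
from h import *
from workcell import manip
T=manip.snapshot("top");S=manip.snapshot("side")
crn=[(238,62),(340,53),(355,243),(250,251)]
for c in crn: print("corner",ray(T,(c[0]/2.3+80,c[1]/2.3+120),15).round(1))
for c in [(151,174),(219,217),(352,140)]: print("side corner",ray(S,(c[0]/2.4+140,c[1]/2.4+130),15).round(1))
for l,z in(("stop",30),("block_center",30),("grip",93),("pivot",93),("stud_top",58.5),("fixture",0),("handle",93)):
    for n,p in(("T",T),("S",S)):
        for r in manip.spot_point(p,l): print(l,n,ray(p,r["uv"],z).round(1),round(r["confidence"],2))
for l,z in(("oilcan_center",20),("nutbin_center",20),("offcut_center",25),("spanner_center",20)):
    for r in manip.spot_point(T,l)[:1]: print(l,ray(T,r["uv"],z).round(1),round(r["confidence"],2))
# block top corners, handle end
for c in [(278,150),(310,148),(315,222),(283,227)]: print("blk",ray(T,(c[0]/2.3+80,c[1]/2.3+120),45).round(1))
print("end",ray(T,(466/2.3+80,184/2.3+120),93).round(1))
E
```

```text
corner [707.2 173.3  15. ]
corner [715.7  46.7  15. ]
corner [478.7  33.   15. ]
corner [472.2 160.3  15. ]
side corner [468.4 154.6  15. ]
side corner [480.3  32.2  15. ]
side corner [712.3  40.4  15. ]
stop T [627.9 104.1  30. ] 0.81
stop T [481.2 354.4  30. ] 0.35
stop S [639.  114.7  30. ] 0.67
block_center T [438.8 -50.8  30. ] 0.78
block_center T [550.1 102.4  30. ] 0.63
block_center T [369.8 117.9  30. ] 0.62
block_center S [368.   98.2  30. ] 0.85
block_center S [422.2 -58.7  30. ] 0.84
block_center S [552.3 105.   30. ] 0.76
grip T [569.5 -49.7  93. ] 0.6
grip S [566.6 -39.4  93. ] 0.82
grip S [640.6  73.3  93. ] 0.36
pivot T [649.4 112.8  93. ] 0.81
pivot S [653.7 129.2  93. ] 0.67
pivot S [512.7  -0.7  93. ] 0.25
stud_top T [656.3 118.1  58.5] 0.75
stud_top T [651.5 105.6  58.5] 0.6
stud_top T [481.  348.   58.5] 0.38
stud_top S [651.5 104.3  58.5] 0.83
fixture T [611.3 103.4   0. ] 0.96
fixture S [599.   92.8   0. ] 0.82
handle T [627.5  78.4  93. ] 0.62
handle S [646.1  85.1  93. ] 0.69
oilcan_center [ 664.3 -387.7   20. ] 0.96
nutbin_center [490.3 358.   20. ] 0.76
offcut_center [653.7 339.2  25. ] 0.73
spanner_center [ 439.3 -353.6   20. ] 0.65
blk [590.3 122.2  45. ]
blk [591.8  83.8  45. ]
blk [502.5  79.3  45. ]
blk [497.5 117.3  45. ]
end [537.2 -98.1  93. ]
```

```bash
cat >> h.py <<'E'
O=np.array([598.4,103.6]);YAW=np.radians(3.2)
def fix(x,y):
    c,s=np.cos(YAW),np.sin(YAW); return O+np.array([c*x-s*y,s*x+c*y])
def tofix(P):
    c,s=np.cos(YAW),np.sin(YAW); d=np.asarray(P)[:2]-O; return np.array([c*d[0]+s*d[1],-s*d[0]+c*d[1]])
def delta(st,P,xang=None):
    """tool-frame shift to world point P, and turn about tool z so tool x is at world angle xang (deg)"""
    R=np.array(st["eef_rot"]);d=R.T@(np.array(P)-st["tcp_pos"])
    a=np.degrees(np.arctan2(R[1,0],R[0,0])); t=0 if xang is None else -((xang-a+180)%360-180)
    return d.round(1),round(t,1)
E
python3 - <<'E'
from h import *
from workcell import manip
s=manip.get_state()
print(delta(s,[*fix(-130,0),120],183.2),delta(s,[*fix(-130,0),28],183.2))
E
```

```text
(array([-426.8, -433.9,  111.3]), np.float64(-18.4)) (array([-426.8, -433.9,  203.3]), np.float64(-18.4))
```

Request:
carry_out(
  targets=[
    [-39,-39,0,-2,255],
    [-78,-79,0,-4,255],
    [-116,-118,0,-6,255],
    [-155,-158,0,-8,255],
    [-194,-197,0,-10,255],
    [-233,-237,0,-12,255],
    [-272,-276,0,-14,255],
    [-310,-316,20,-16,255],
    [-349,-355,40,-18,255],
    [-388,-394,60,-18.4,255],
    [-427,-434,80,-18.4,255],
    [-427,-434,111,-18.4,255],
  ],
)

```text
clock: 4.0
tcp_pos: [472.4, 91.3, 121.2]
eef_rot: [[-0.999, -0.046, 0.005], [-0.046, 0.999, -0.001], [-0.005, -0.001, -1.0]]
force: [-1.0, 0.8, -0.2]
gripper_width: 0.001
```

```bash
python3 - <<'E'
from h import *
from workcell import manip
s=manip.get_state()
print(s["clock"],s["tcp_pos"],tofix(s["tcp_pos"]),s["force"],s["gripper_width"])
print(delta(s,[*fix(-130,0),28],183.2))
w=manip.snapshot("wrist"); cv2.imwrite("pics/w1.png",w["img"])
p=manip.snapshot("top"); cv2.imwrite("pics/t1.png",cv2.resize(p["img"][120:310,80:420],None,fx=2.3,fy=2.3))
E
```

```text
4.0 [472.44337459  91.25616199 121.22158818] [-126.44928095   -5.29350267] [-0.99400088  0.75257278 -0.22244287] 0.001061699809484803
(array([ 4.1,  5.3, 93.2]), np.float64(-0.6))
```

View pics/w1.png

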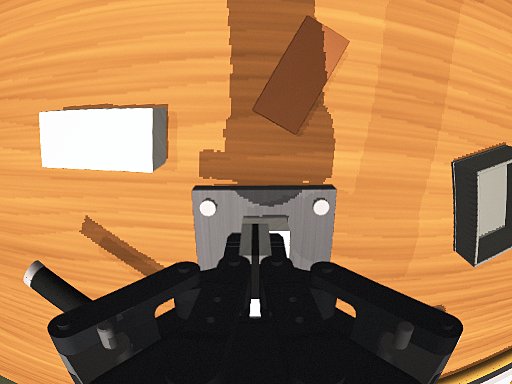

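View pics/t1.png

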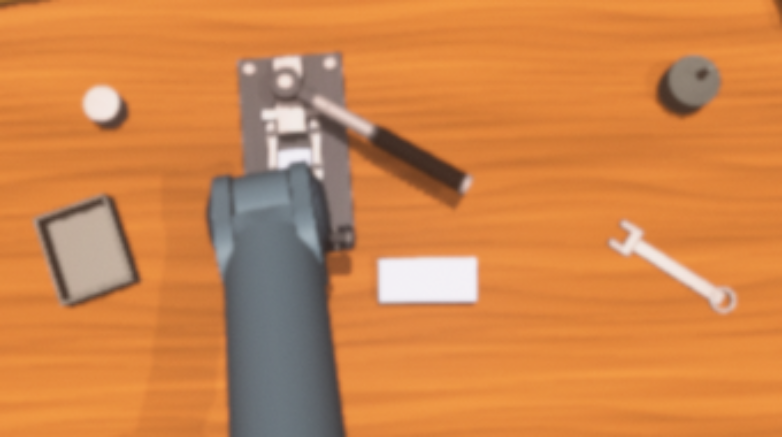

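The wrist view shows the fingers over the near end of the plate, with its screws at (208,207) and (320,207). The block's near end, at about (285,240), is just to the +y side of the fingers, so I'll shift +5 and descend.

Request:
carry_out(
  targets=[
    [6,5.5,30,-0.6,255],
    [6,5.5,60,-0.6,255],
    [6,5.5,93,-0.6,255],
    [6,5.5,93,-0.6,255],
  ],
)

```text
clock: 4.6
tcp_pos: [457.5, 99.9, 23.7]
eef_rot: [[-0.998, -0.065, -0.011], [-0.065, 0.998, -0.004], [0.011, -0.003, -1.0]]
force: [-0.1, -0.4, 0.8]
gripper_width: 0.001
```

```bash
python3 - <<'E'
from h import *
from workcell import manip
s=manip.get_state()
print(s["clock"],s["tcp_pos"],tofix(s["tcp_pos"]),s["force"],s["gripper_width"])
p=manip.snapshot("side"); cv2.imwrite("pics/s1.png",cv2.resize(p["img"][130:250,150:330],None,fx=4,fy=4))
w=manip.snapshot("wrist"); cv2.imwrite("pics/w2.png",w["img"])
E
```

```text
4.6 [457.46547655  99.92583732  23.73925315] [-140.91987059    4.19874341] [-0.06267768 -0.35614724  0.75569577] 0.0012703233345262147
```

View pics/s1.png

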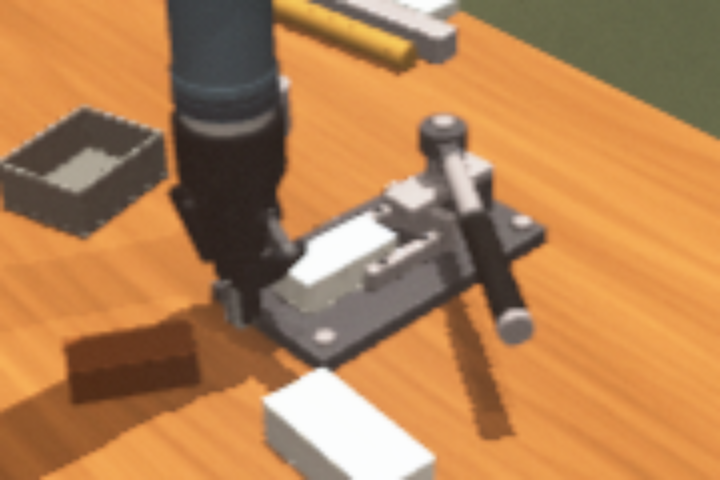

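View pics/w2.png

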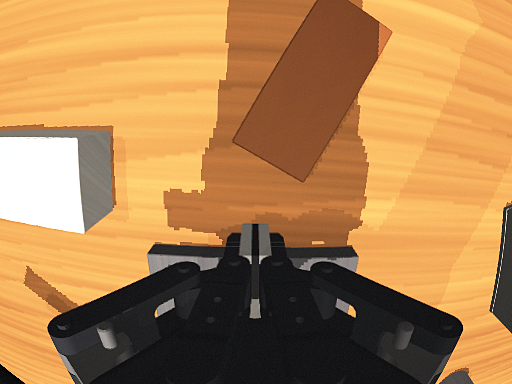

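Request:
carry_out(
  targets=[
    [-8,-2,-4,1,255],
    [-16,-4,-4,1,255],
    [-22,-4,-4,1,255],
    [-26,-4,-4,1,255],
    [-28,-4,-4,1,255],
    [-30,-4,-4,1,255],
  ],
)

```text
clock: 5.45
tcp_pos: [490.2, 98.0, 29.5]
eef_rot: [[-0.999, -0.047, -0.006], [-0.047, 0.999, -0.002], [0.006, -0.002, -1.0]]
force: [-0.4, 0.4, -0.2]
gripper_width: -0.003
```

```bash
cat > st.py <<'E'
from h import *
from workcell import manip
s=manip.get_state()
R=np.array(s["eef_rot"])
print(s["clock"],s["tcp_pos"].round(1) if hasattr(s["tcp_pos"],'round') else s["tcp_pos"],"fix",tofix(s["tcp_pos"]).round(1),"F",np.round(s["force"],1),"xang",np.degrees(np.arctan2(R[1,0],R[0,0])).round(1))
E
python3 st.py
```

```text
5.45 [490.2  98.   29.5] fix [-108.4    0.5] F [-0.4  0.4 -0.2] xang -177.3
```

Request:
carry_out(
  targets=[
    [-3,0,0,0.5,255],
    [-6,0,0,0.5,255],
    [-9,0,0,0.5,255],
    [-12,0,0,0.5,255],
    [-15,0,0,0.5,255],
    [-18,0,0,0.5,255],
    [-21,0,0,0.5,255],
    [-24,0,0,0.5,255],
  ],
)

```text
clock: 6.45
tcp_pos: [514.3, 99.1, 29.3]
eef_rot: [[-0.999, -0.038, -0.006], [-0.038, 0.999, -0.002], [0.006, -0.002, -1.0]]
force: [-0.9, 0.7, -0.5]
gripper_width: -0.001
```

```bash
python3 st.py
```

```text
6.45 [514.3  99.1  29.3] fix [-84.2   0.2] F [-0.9  0.7 -0.5] xang -177.8
```

Request:
carry_out(
  targets=[
    [-2,0,0,1,255],
    [-4,0,0,1,255],
    [-6,0,0,1,255],
  ],
)

```text
clock: 6.82
tcp_pos: [520.1, 99.4, 29.3]
eef_rot: [[-1.0, -0.021, -0.007], [-0.021, 1.0, -0.002], [0.007, -0.002, -1.0]]
force: [-2.2, -0.3, 1.4]
gripper_width: 0.005
```

```bash
python3 st.py; python3 - <<'E'
from h import *
from workcell import manip
p=manip.snapshot("side"); cv2.imwrite("pics/s2.png",cv2.resize(p["img"][140:240,180:300],None,fx=6,fy=6))
E
```

```text
6.825 [520.1  99.4  29.3] fix [-78.4   0.2] F [-2.2 -0.3  1.4] xang -178.8
```

View pics/s2.png

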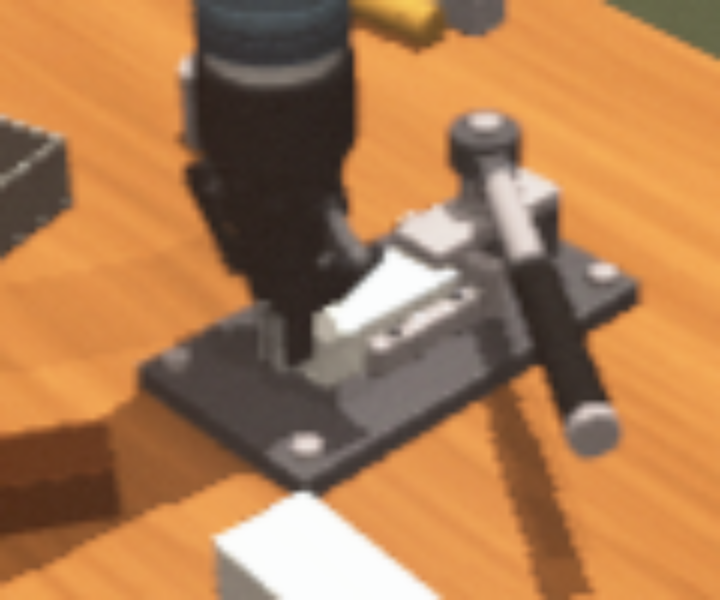

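The side view shows the fingers against the block's near end, at about (310,340) in the crop. The block is sliding and nearly home.

Request:
carry_out(
  targets=[
    [-1.5,0,0,-1,255],
    [-3,0,0,-2,255],
    [-4.5,0,0,-2,255],
  ],
)

```text
clock: 7.25
tcp_pos: [525.4, 99.4, 29.3]
eef_rot: [[-0.998, -0.056, -0.005], [-0.056, 0.998, -0.002], [0.005, -0.002, -1.0]]
force: [-1.9, -0.9, 0.1]
gripper_width: -0.007
```

Request:
carry_out(
  targets=[
    [-1.5,0,0,0,255],
    [-3,0,0,0,255],
  ],
)

```text
clock: 7.5
tcp_pos: [528.5, 99.5, 29.3]
eef_rot: [[-0.998, -0.056, -0.005], [-0.056, 0.998, -0.002], [0.005, -0.002, -1.0]]
force: [-1.3, -0.2, 0.6]
gripper_width: -0.001
```

Request:
carry_out(
  targets=[
    [-1.5,0,0,0,255],
    [-2.5,0,0,0,255],
  ],
)

```text
clock: 7.75
tcp_pos: [530.0, 99.6, 29.3]
eef_rot: [[-0.998, -0.056, -0.008], [-0.056, 0.998, -0.002], [0.008, -0.002, -1.0]]
force: [-5.1, -0.0, 4.2]
gripper_width: -0.001
```

Request:
carry_out(
  targets=[
    [-1,0,0,0,255],
    [-2,0,0,0,255],
  ],
)

```text
clock: 8.0
tcp_pos: [529.9, 99.6, 29.0]
eef_rot: [[-0.998, -0.056, -0.012], [-0.056, 0.998, -0.002], [0.013, -0.002, -1.0]]
force: [-7.6, -0.0, 5.1]
gripper_width: 0.0
```

Request:
carry_out(
  targets=[
    [-1,0,0,0,255],
    [-2,0,0,0,255],
  ],
)

```text
clock: 8.25
tcp_pos: [529.9, 99.6, 28.7]
eef_rot: [[-0.998, -0.056, -0.017], [-0.056, 0.998, -0.003], [0.017, -0.002, -1.0]]
force: [-7.9, -1.6, 5.4]
gripper_width: 0.002
```

The block doesn't move under 8 N, so it is home. I'll back off and go to the wrench.

Request:
carry_out(
  targets=[
    [12,0,0,0,255],
    [35,0,0,0,255],
    [40,0,-50,0,255],
    [40,0,-110,0,255],
    [40,0,-170,0,255],
    [40,0,-170,0,255],
  ],
)

```text
clock: 9.0
tcp_pos: [498.7, 99.1, 205.7]
eef_rot: [[-0.998, -0.055, -0.001], [-0.055, 0.998, 0.004], [0.001, 0.004, -1.0]]
force: [0.3, -0.2, 0.0]
gripper_width: 0.0
```

```bash
python3 st.py; python3 - <<'E'
from h import *
from workcell import manip
s=manip.get_state()
print(delta(s,[599,-67,190],149.4))
p=manip.snapshot("side"); cv2.imwrite("pics/s3.png",cv2.resize(p["img"][140:240,180:300],None,fx=6,fy=6))
for l,z in (("block_center",30),("grip",93),("handle",93),("stop",30)):
  for r in manip.spot_point(p,l): print(l,r["uv"],ray(p,r["uv"],z).round(1),tofix(ray(p,r["uv"],z)).round(1),r["confidence"])
E
```

```text
9.0 [498.7  99.1 205.7] fix [-99.8   1.1] F [ 0.3 -0.2  0. ] xang -176.8
(array([ -91. , -171.4,   14.9]), np.float64(33.8))
block_center [185.0, 221.8] [369.5  97.4  30. ] [-228.9    6.6] 0.92
block_center [237.4, 243.2] [424.4 -64.2  30. ] [-183.1 -157.8] 0.78
block_center [244.1, 189.4] [592.9 108.8  30. ] [-5.2  5.5] 0.52
grip [272.5, 200.7] [559.2 -51.1  93. ] [ -47.7 -152.3] 0.81
handle [263.2, 170.7] [642.6  76.8  93. ] [ 42.6 -29.2] 0.71
stop [252.5, 183.6] [633.5 115.7  30. ] [35.8 10.1] 0.68
```

View pics/s3.png

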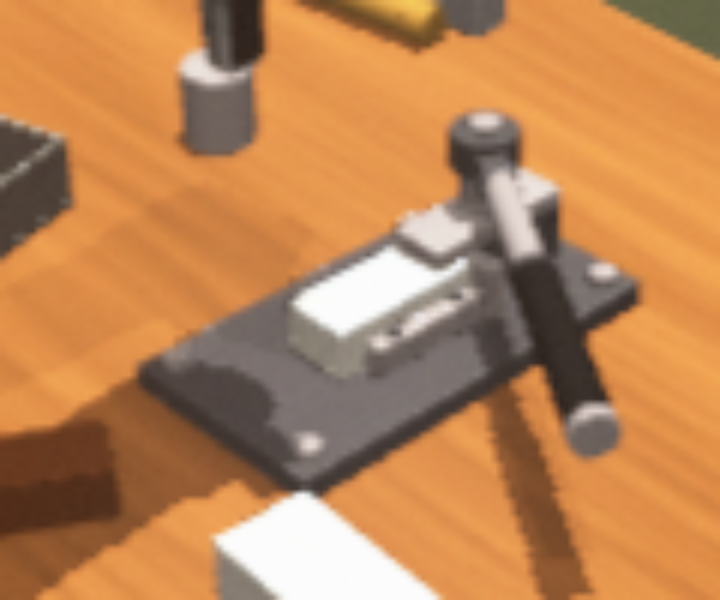

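The side view shows the block home between the rails, with its far end tucked under the strap at about (440,260) in the crop. The handle hasn't moved. Next I'll go to the handle's outer side.

Request:
carry_out(
  targets=[
    [-23,-43,0,8,255],
    [-46,-86,0,17,255],
    [-69,-129,0,26,255],
    [-91,-171,15,34,255],
    [-91,-171,15,34,255],
    [-91,-171,70,34,255],
    [-91,-171,100,34,255],
    [-91,-171,100,34,255],
  ],
)

```text
clock: 10.25
tcp_pos: [586.3, -66.7, 92.5]
eef_rot: [[-0.86, 0.51, -0.028], [0.51, 0.86, -0.003], [0.023, -0.017, -1.0]]
force: [-0.5, 0.1, 0.6]
gripper_width: -0.001
```

```bash
python3 st.py; python3 - <<'E'
from h import *
from workcell import manip
s=manip.get_state()
print(delta(s,[599,-67,78],149.4))
p=manip.snapshot("side"); cv2.imwrite("pics/s4.png",cv2.resize(p["img"][120:240,180:340],None,fx=5,fy=5))
p=manip.snapshot("wrist"); cv2.imwrite("pics/w4.png",p["img"])
E
```

```text
10.25 [586.3 -66.7  92.5] fix [ -21.6 -169.4] F [-0.5  0.1  0.6] xang 149.3
(array([-11.4,   6.5,  14.1]), np.float64(-0.1))
```

View pics/s4.png

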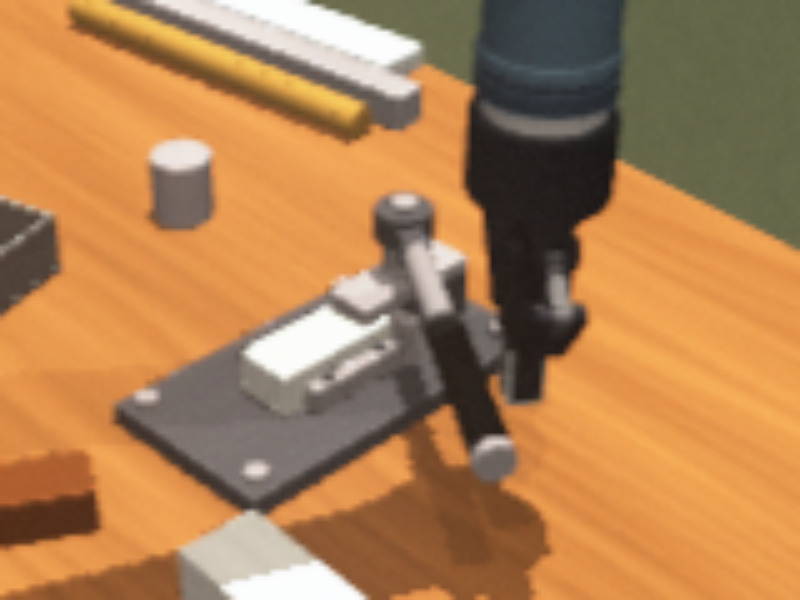

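View pics/w4.png

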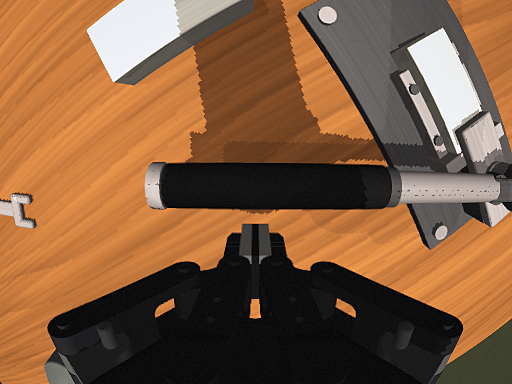

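The wrist view shows the shut fingers at (256,230), just beside the rubber grip, which spans columns 165–390 at rows 163–208, and on its anticlockwise side. I'll lower beside it.

Request:
carry_out(
  targets=[
    [-3,4,8,0,255],
    [-3,6,14,0,255],
    [-3,6,14,0,255],
  ],
)

```text
clock: 10.72
tcp_pos: [595.5, -63.6, 82.2]
eef_rot: [[-0.86, 0.51, -0.02], [0.51, 0.86, -0.003], [0.015, -0.013, -1.0]]
force: [0.1, 0.4, -0.3]
gripper_width: -0.002
```

Request:
carry_out(
  targets=[
    [4,0,0,0.7,255],
    [8,0,0,1.5,255],
    [12,-0.3,0,2.8,255],
    [16,-0.5,0,4,255],
  ],
)

```text
clock: 11.22
tcp_pos: [581.6, -56.1, 82.7]
eef_rot: [[-0.821, 0.57, -0.019], [0.57, 0.821, -0.004], [0.014, -0.014, -1.0]]
force: [0.4, 0.1, 0.0]
gripper_width: -0.001
```

```bash
cat > wr.py <<'E'
from h import *
from workcell import manip
s=manip.get_state()
R=np.array(s["eef_rot"]);f=R.T@np.array(s["force"])
P=fix(60,0);r=np.array(s["tcp_pos"])[:2]-P
print(s["clock"],np.round(s["tcp_pos"],1),"rel",np.hypot(*r).round(1),np.degrees(np.arctan2(r[1],r[0])).round(2),"Ftool",f.round(1),"xang",np.degrees(np.arctan2(R[1,0],R[0,0])).round(1), "piv in tool",(R.T@np.array([-r[0],-r[1],0])).round(1))
E
python3 wr.py
```

```text
11.225 [581.6 -56.1  82.7] rel 180.2 -115.2 Ftool [-0.3  0.3 -0. ] xang 145.2 piv in tool [ 30.  177.7  -2.1]
```

Request:
carry_out(
  targets=[
    [4,-0.2,2,1,255],
    [8,-0.4,4,2,255],
    [12,-0.5,4,3,255],
    [16,-0.6,4,4,255],
  ],
)

```text
clock: 11.72
tcp_pos: [567.7, -47.5, 78.9]
eef_rot: [[-0.779, 0.627, -0.019], [0.627, 0.779, -0.004], [0.013, -0.015, -1.0]]
force: [-0.1, -1.7, 0.6]
gripper_width: -0.001
```

```bash
python3 wr.py
```

```text
11.725 [567.7 -47.5  78.9] rel 179.1 -120.4 Ftool [-0.9 -1.4 -0.5] xang 141.2 piv in tool [ 26.3 177.1  -2.4]
```

Request:
carry_out(
  targets=[
    [4,-0.5,0,1.2,255],
    [8,-1,0,2.4,255],
    [12,-1.4,0,3.6,255],
    [16,-1.8,0,5,255],
  ],
)

```text
clock: 12.22
tcp_pos: [555.5, -39.7, 79.8]
eef_rot: [[-0.72, 0.694, -0.016], [0.694, 0.72, -0.005], [0.008, -0.015, -1.0]]
force: [4.1, -3.6, -0.8]
gripper_width: -0.003
```

```bash
python3 wr.py
```

```text
12.225 [555.5 -39.7  79.8] rel 179.1 -125.04 Ftool [-5.4  0.3  0.8] xang 136.0 piv in tool [ 27.8 176.9  -2.4]
```

Request:
carry_out(
  targets=[
    [4,-0.6,0,1.0,255],
    [8,-1.1,0,2.2,255],
  ],
)

```text
clock: 12.48
tcp_pos: [549.4, -35.1, 80.2]
eef_rot: [[-0.691, 0.722, -0.014], [0.723, 0.691, -0.006], [0.006, -0.014, -1.0]]
force: [2.8, -1.9, 0.1]
gripper_width: -0.001
```

Request:
carry_out(
  targets=[
    [4,-0.6,0,1.1,255],
    [8,-1.1,0,2.3,255],
  ],
)

```text
clock: 12.72
tcp_pos: [542.9, -29.8, 80.3]
eef_rot: [[-0.661, 0.75, -0.014], [0.751, 0.661, -0.006], [0.005, -0.014, -1.0]]
force: [3.8, -2.9, 0.2]
gripper_width: 0.002
```

```bash
python3 wr.py
```

```text
12.725 [542.9 -29.8  80.3] rel 178.9 -130.16 Ftool [-4.7  0.9 -0.2] xang 131.4 piv in tool [ 26.4 176.9  -2.4]
```

Request:
carry_out(
  targets=[
    [4,-0.6,0.5,1.2,255],
    [8,-1,1,2.5,255],
  ],
)

```text
clock: 12.98
tcp_pos: [536.6, -24.4, 79.3]
eef_rot: [[-0.626, 0.779, -0.014], [0.78, 0.626, -0.006], [0.005, -0.015, -1.0]]
force: [3.3, -2.5, 0.4]
gripper_width: 0.002
```

Request:
carry_out(
  targets=[
    [3,-0.4,0.5,1,255],
    [6,-0.8,1,2,255],
  ],
)

```text
clock: 13.22
tcp_pos: [532.0, -20.2, 78.4]
eef_rot: [[-0.598, 0.802, -0.014], [0.802, 0.598, -0.006], [0.004, -0.015, -1.0]]
force: [4.1, -2.8, 0.5]
gripper_width: 0.0
```

Request:
carry_out(
  targets=[
    [3,-0.4,0,1,255],
    [6,-0.8,0,2,255],
  ],
)

```text
clock: 13.48
tcp_pos: [527.7, -15.8, 78.4]
eef_rot: [[-0.568, 0.823, -0.014], [0.823, 0.568, -0.006], [0.003, -0.015, -1.0]]
force: [3.8, -3.8, 0.5]
gripper_width: -0.001
```

```bash
python3 wr.py
```

```text
13.475 [527.7 -15.8  78.4] rel 179.2 -136.78 Ftool [-5.3  1.  -0.5] xang 124.6 piv in tool [ 26.7 177.2  -2.6]
```

Request:
carry_out(
  targets=[
    [3,-0.4,0,0.9,255],
    [6,-0.8,0,1.8,255],
  ],
)

```text
clock: 13.72
tcp_pos: [523.5, -11.1, 78.4]
eef_rot: [[-0.541, 0.841, -0.014], [0.841, 0.541, -0.006], [0.003, -0.015, -1.0]]
force: [3.6, -3.0, 0.7]
gripper_width: -0.005
```

Request:
carry_out(
  targets=[
    [3,-0.4,0,0.9,255],
    [5,-0.7,0,1.6,255],
  ],
)

```text
clock: 13.98
tcp_pos: [520.1, -7.1, 78.5]
eef_rot: [[-0.517, 0.856, -0.014], [0.856, 0.517, -0.006], [0.002, -0.015, -1.0]]
force: [3.3, -2.7, 0.7]
gripper_width: -0.0
```

```bash
python3 wr.py
```

```text
13.975 [520.1  -7.1  78.5] rel 179.2 -140.48 Ftool [-4.   1.4 -0.7] xang 121.1 piv in tool [ 26.1 177.3  -2.7]
```

Request:
carry_out(
  targets=[
    [3,-0.4,0,0.9,255],
    [6,-0.8,0,1.8,255],
  ],
)

```text
clock: 14.22
tcp_pos: [516.4, -2.5, 78.6]
eef_rot: [[-0.489, 0.872, -0.014], [0.872, 0.489, -0.006], [0.001, -0.015, -1.0]]
force: [4.2, -4.5, 0.2]
gripper_width: 0.004
```

Request:
carry_out(
  targets=[
    [3,-0.4,0,0.9,255],
    [5,-0.7,0,1.6,255],
  ],
)

```text
clock: 14.48
tcp_pos: [514.2, 0.2, 78.9]
eef_rot: [[-0.463, 0.886, -0.011], [0.886, 0.463, -0.008], [-0.002, -0.014, -1.0]]
force: [4.4, -5.9, 0.4]
gripper_width: 0.001
```

```bash
python3 wr.py
```

```text
14.475 [5.142e+02 2.000e-01 7.890e+01] rel 179.3 -143.47 Ftool [-7.3  1.1 -0.4] xang 117.6 piv in tool [ 27.9 177.1  -2.5]
```

The force is rising, so the nut is seated. Smaller steps from here.

Request:
carry_out(
  targets=[
    [2.5,-0.4,0,0.6,255],
    [5,-0.7,0,1.2,255],
  ],
)

```text
clock: 14.72
tcp_pos: [512.8, 2.2, 79.5]
eef_rot: [[-0.443, 0.897, -0.007], [0.897, 0.443, -0.011], [-0.007, -0.012, -1.0]]
force: [5.3, -6.9, -0.4]
gripper_width: -0.003
```

Request:
carry_out(
  targets=[
    [2.5,-0.4,0,0.6,255],
    [5,-0.7,0,1.2,255],
  ],
)

```text
clock: 14.98
tcp_pos: [511.6, 3.7, 80.1]
eef_rot: [[-0.422, 0.907, -0.003], [0.907, 0.422, -0.015], [-0.012, -0.009, -1.0]]
force: [5.8, -8.4, -0.1]
gripper_width: 0.003
```

```bash
python3 wr.py
```

```text
14.975 [511.6   3.7  80.1] rel 179.4 -144.85 Ftool [-10.1   1.7   0.2] xang 114.9 piv in tool [ 31.8 176.5  -2. ]
```

Request:
carry_out(
  targets=[
    [2.5,-0.6,0.5,0,255],
    [5,-1.1,1,0,255],
  ],
)

```text
clock: 15.22
tcp_pos: [510.9, 4.8, 80.0]
eef_rot: [[-0.42, 0.908, 0.003], [0.908, 0.42, -0.019], [-0.018, -0.006, -1.0]]
force: [7.2, -7.3, -0.4]
gripper_width: -0.001
```

Request:
carry_out(
  targets=[
    [2.5,-0.6,0.5,0,255],
    [5,-1.1,1,0,255],
  ],
)

```text
clock: 15.48
tcp_pos: [510.3, 5.7, 79.8]
eef_rot: [[-0.417, 0.909, 0.009], [0.908, 0.417, -0.023], [-0.025, -0.002, -1.0]]
force: [6.5, -8.9, -0.6]
gripper_width: 0.0
```

```bash
python3 wr.py
```

```text
15.475 [510.3   5.7  79.8] rel 179.3 -145.61 Ftool [-10.8   2.2   0.8] xang 114.7 piv in tool [ 30.2 176.8  -1. ]
```

Request:
carry_out(
  targets=[
    [3,-0.7,0.3,0,255],
    [6,-1.3,0.3,0,255],
    [7.5,-1.6,0.3,0,255],
  ],
)

```text
clock: 15.85
tcp_pos: [509.0, 8.0, 80.6]
eef_rot: [[-0.415, 0.91, 0.017], [0.909, 0.415, -0.028], [-0.033, 0.004, -0.999]]
force: [7.6, -9.0, -1.0]
gripper_width: -0.002
```

```bash
python3 wr.py
```

```text
15.85 [509.    8.   80.6] rel 179.1 -146.47 Ftool [-11.3   3.2   1.4] xang 114.5 piv in tool [ 28.  176.9  -0.3]
```

Request:
carry_out(
  targets=[
    [3,-0.7,0.5,0,255],
    [6,-1.3,1,0,255],
    [7,-1.6,1,0,255],
  ],
)

```text
clock: 16.23
tcp_pos: [508.2, 9.3, 80.7]
eef_rot: [[-0.412, 0.911, 0.025], [0.91, 0.413, -0.034], [-0.042, 0.009, -0.999]]
force: [7.3, -9.9, -0.3]
gripper_width: 0.001
```

```bash
python3 wr.py
```

```text
16.225 [508.2   9.3  80.7] rel 179.0 -146.97 Ftool [-12.    2.6   0.8] xang 114.3 piv in tool [ 27.  177.    0.5]
```

Request:
carry_out(
  targets=[
    [3,-0.7,0.5,0,255],
    [6,-1.3,1,0,255],
    [7,-1.6,1,0,255],
  ],
)

```text
clock: 16.6
tcp_pos: [507.6, 10.4, 80.8]
eef_rot: [[-0.409, 0.912, 0.034], [0.911, 0.41, -0.04], [-0.051, 0.015, -0.999]]
force: [8.0, -10.8, -0.7]
gripper_width: -0.004
```

```bash
python3 wr.py
```

```text
16.6 [507.6  10.4  80.8] rel 179.0 -147.35 Ftool [-13.1   2.9   1.4] xang 114.2 piv in tool [ 26.4 177.    1.3]
```

Request:
carry_out(
  targets=[
    [3,-0.7,0.5,0,255],
    [6,-1.3,1,0,255],
    [7,-1.6,1,0,255],
  ],
)

```text
clock: 16.98
tcp_pos: [507.1, 11.3, 80.9]
eef_rot: [[-0.405, 0.913, 0.043], [0.912, 0.407, -0.046], [-0.06, 0.021, -0.998]]
force: [8.2, -11.1, -0.2]
gripper_width: 0.0
```

```bash
python3 wr.py
```

```text
16.975 [507.1  11.3  80.9] rel 178.9 -147.69 Ftool [-13.5   3.    1.1] xang 113.9 piv in tool [ 26.  177.    2.1]
```

Request:
carry_out(
  targets=[
    [4,-0.9,0.5,0,255],
    [7,-1.5,1,0,255],
    [8.5,-1.9,1,0,255],
  ],
)

```text
clock: 17.35
tcp_pos: [505.2, 14.4, 80.7]
eef_rot: [[-0.402, 0.914, 0.051], [0.913, 0.404, -0.051], [-0.067, 0.026, -0.997]]
force: [7.7, -8.2, -1.0]
gripper_width: -0.001
```

```bash
python3 wr.py; python3 - <<'E'
from h import *
from workcell import manip
p=manip.snapshot("side"); cv2.imwrite("pics/s5.png",cv2.resize(p["img"][120:240,180:340],None,fx=5,fy=5))
p=manip.snapshot("wrist"); cv2.imwrite("pics/w5.png",p["img"])
E
```

```text
17.35 [505.2  14.4  80.7] rel 178.9 -148.83 Ftool [-10.5   3.7   1.8] xang 113.7 piv in tool [ 23.1 177.4   3. ]
```

View pics/s5.png

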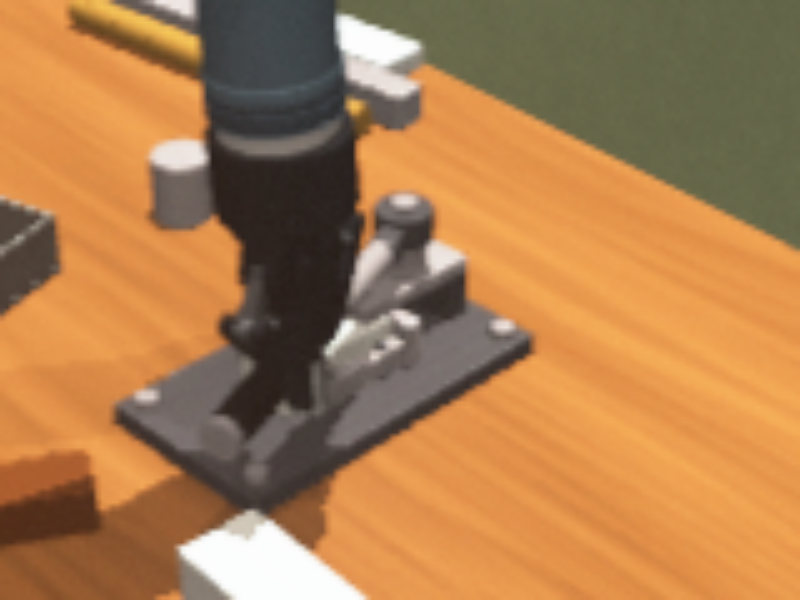

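View pics/w5.png

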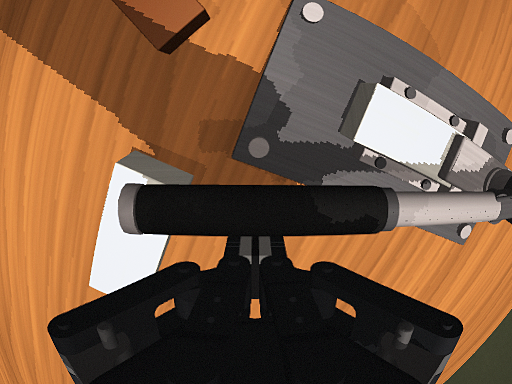

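The joint has begun to give: the force fell from 13.8 to 11.1 N while the tip moved 3.6 mm. I'll ease on a little to complete the click.

Request:
carry_out(
  targets=[
    [4,-0.7,0.3,0.5,255],
    [6.5,-1.1,0.5,1,255],
    [7.5,-1.2,0.5,1,255],
  ],
)

```text
clock: 17.82
tcp_pos: [501.8, 20.3, 79.9]
eef_rot: [[-0.384, 0.922, 0.052], [0.921, 0.387, -0.052], [-0.068, 0.028, -0.997]]
force: [6.3, -6.3, -0.6]
gripper_width: -0.001
```

```bash
python3 wr.py
```

```text
17.825 [501.8  20.3  79.9] rel 178.9 -151.02 Ftool [-8.2  3.4  1.3] xang 112.7 piv in tool [ 19.7 177.8   3.7]
```

Request:
carry_out(
  targets=[
    [3,-0.4,0.2,0.5,255],
    [5.5,-0.7,0.2,1,255],
    [5.5,-0.7,0.2,1,255],
  ],
)

```text
clock: 18.2
tcp_pos: [500.8, 22.1, 80.0]
eef_rot: [[-0.365, 0.929, 0.057], [0.928, 0.368, -0.055], [-0.072, 0.032, -0.997]]
force: [5.8, -7.9, 1.0]
gripper_width: 0.002
```

```bash
python3 wr.py
```

```text
18.2 [500.8  22.1  80. ] rel 178.9 -151.7 Ftool [-9.6  2.5 -0.2] xang 111.5 piv in tool [ 21.1 177.6   4.2]
```

The force has bottomed out and started up again, so the click is complete. I'll back off slowly so the handle straightens.

Request:
carry_out(
  targets=[
    [-3,0.3,0,-0.5,255],
    [-5,0.5,0,-1,255],
    [-7,0.7,0,-1.5,255],
    [-9,0.9,0,-2,255],
    [-11,1,0,-2.5,255],
    [-13,1.1,0,-3,255],
    [-15,1.2,0,-3.5,255],
  ],
)

```text
clock: 19.08
tcp_pos: [510.2, 6.1, 82.3]
eef_rot: [[-0.42, 0.906, 0.063], [0.904, 0.423, -0.059], [-0.08, 0.032, -0.996]]
force: [6.7, -6.6, -0.4]
gripper_width: -0.002
```

```bash
python3 wr.py
```

```text
19.075 [510.2   6.1  82.3] rel 179.2 -145.74 Ftool [-8.8  3.2  1.2] xang 114.9 piv in tool [ 29.1 176.8   3.4]
```

Request:
carry_out(
  targets=[
    [-3,0.4,0,-0.3,255],
    [-5,0.6,0,-0.6,255],
    [-7,0.8,0,-1,255],
    [-9,1,0,-1.2,255],
    [-11,1.2,0,-1.5,255],
    [-13,1.3,0,-2,255],
    [-15,1.4,0,-2,255],
  ],
)

```text
clock: 19.95
tcp_pos: [516.5, -6.4, 83.0]
eef_rot: [[-0.452, 0.89, 0.06], [0.889, 0.455, -0.058], [-0.079, 0.027, -0.997]]
force: [0.7, -1.3, -0.9]
gripper_width: -0.003
```

```bash
python3 wr.py
```

```text
19.95 [516.5  -6.4  83. ] rel 181.6 -141.36 Ftool [-1.4 -0.   1. ] xang 116.9 piv in tool [ 36.7 177.8   2. ]
```

Request:
carry_out(
  targets=[
    [-6,0,0,0,255],
    [-14,0,0,0,255],
    [-30,0,0,0,255],
    [-45,0,0,0,255],
    [-45,0,0,0,255],
    [-45,0,-40,0,255],
    [-45,0,-90,0,255],
    [-45,-40,-140,0,255],
    [-45,-80,-150,0,255],
    [-45,-120,-150,0,255],
    [-45,-120,-150,0,255],
    [-45,-120,-150,0,255],
  ],
)

```text
clock: 21.45
tcp_pos: [421.3, -91.9, 232.9]
eef_rot: [[-0.452, 0.89, 0.061], [0.889, 0.455, -0.056], [-0.078, 0.029, -0.997]]
force: [0.5, 0.3, 0.2]
gripper_width: 0.002
```

```bash
python3 wr.py; python3 - <<'E'
from h import *
from workcell import manip
p=manip.snapshot("side"); cv2.imwrite("pics/s6.png",cv2.resize(p["img"][120:240,180:340],None,fx=5,fy=5))
T=manip.snapshot("top"); cv2.imwrite("pics/t6.png",cv2.resize(T["img"][120:310,80:420],None,fx=2.3,fy=2.3,interpolation=cv2.INTER_CUBIC))
for n,q in(("S",p),("T",T)):
  for l,z in (("block_center",30),("grip",93),("handle",93),("pivot",93)):
    for r in manip.spot_point(q,l):
      w=ray(q,r["uv"],z); print(n,l,np.round(r["uv"],1),w.round(1),tofix(w).round(1),round(r["confidence"],2))
E
```

```text
21.45 [421.3 -91.9 232.9] rel 309.3 -140.01 Ftool [ 0.   0.6 -0.2] xang 116.9 piv in tool [ 69.7 301.4   3.3]
S block_center [183.5 222.2] [365.5  98.7  30. ] [-232.9    8.1] 0.78
S block_center [243.8 188.1] [596.7 114.8  30. ] [-1.1 11.3] 0.64
S block_center [238. 244.] [423.7 -67.5  30. ] [-184.  -161.1] 0.56
S grip [244.9 199.7] [506.2   1.3  93. ] [-97.8 -97. ] 0.93
S handle [259.8 170.8] [634.5  83.2  93. ] [ 34.9 -22.4] 0.89
S pivot [258.1 162.9] [661.4 120.9  93. ] [63.9 13.8] 0.72
S pivot [242.3 199.4] [501.8   7.   93. ] [-101.9  -91. ] 0.54
T block_center [205.4 188.3] [583.8 111.1  30. ] [-14.2   8.3] 0.77
T block_center [267.2 241.6] [431.3 -56.7  30. ] [-175.8 -150.7] 0.66
T block_center [204.5 263. ] [377.6 116.1  30. ] [-219.8   24.9] 0.63
T grip [243.2 209.5] [514.5   6.8  93. ] [-89.1 -91.9] 0.78
T handle [209.9 170.3] [621.9  93.1  93. ] [ 22.9 -11.8] 0.75
T pivot [200.9 157. ] [658.7 116.7  93. ] [61.   9.7] 0.79
```

View pics/s6.png

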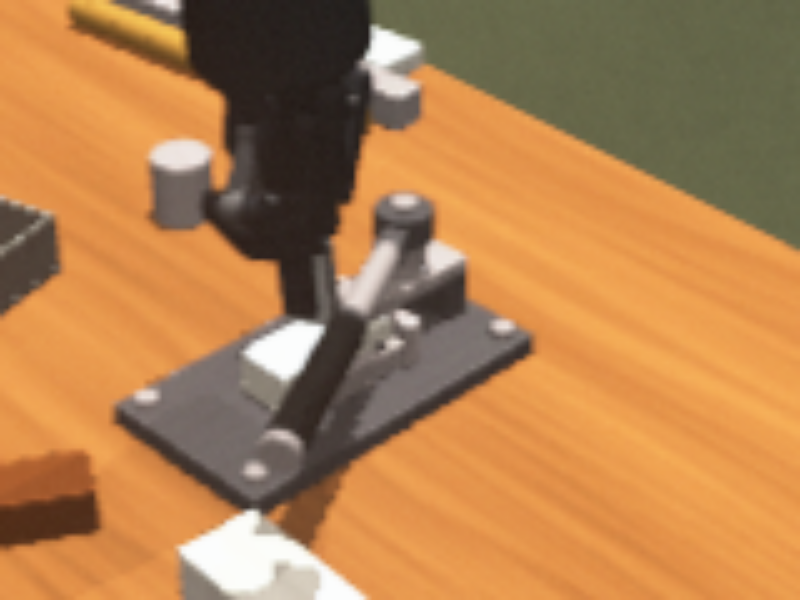

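View pics/t6.png

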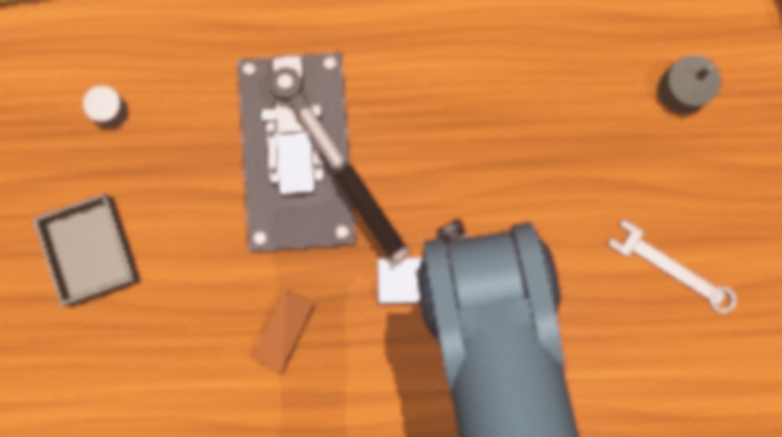

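The side and top views show the block against the stop, near edge at about (297,193) in the top crop. The handle is straight, from the head at (286,82) to the end cap at (400,255). The bystanders haven't moved and the robot is clear.

```bash
python3 - <<'E'
from h import *
from workcell import manip
T=manip.snapshot("top")
for c in [(281,194),(313,192),(278,134),(310,132)]: print(tofix(ray(T,(c[0]/2.3+80,c[1]/2.3+120),45)).round(1))
print(np.round(manip.get_state()["force"],1)); print(manip.job_done())
E
```

```text
[-60.4  19. ]
[-61.1 -19.2]
[12.4 17.7]
[ 11.7 -20.8]
[ 0.  -0.5  0.3]
the job is handed in; nothing more can be done
None
```

The block is home against the end stop, the wrench was turned to its click and eased back, and the job was handed in at about 22 s of the 72 s allowed.

- **Block:** I pushed it with shut fingers until it no longer moved under about 8 N (about 9 N counting the upward component). The last picture puts its near end at x -60 to -61 mm in the fixture's frame; home is -60.
- **Wrench:** I pushed the grip clockwise from one side. The force was about 4–5 N while the nut turned, then rose to a peak of about 13.8 N. It fell to about 8.9 N as the joint gave and had just started to climb (about 9.9 N) when I stopped. I backed off slowly until the force was gone, then moved the arm clear.
- **Last checks:** the handle looks straight in the top view, the force on the robot is about zero, and the other things on the bench look unmoved.
- **Disagreements and gaps:**
    - The network's spot for the block's centre came out 8–11 mm sideways and, in the side view, 14 mm too far along the guide. I relied on the measured edges and the contact force instead.
    - I had no direct reading of the nut's angle; I judged it only from the handle's travel and the force.

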